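Start up the food warmer at its control station

ROBOT

A 7-joint arm with a two-finger parallel gripper is mounted at the origin on a cart in front of the work surface, level with it; the furniture and walls round the work are solid. World frame = base frame: x ahead of the robot, y to its left, z up, the work surface at z = 0. Lengths are in m, angles in rad, forces in N, time in s.
With the tool pointing down it reaches from about 0.4 to 0.85 m from the base axis. Payload 10.4 kg.
Tool frame: the origin (TCP) lies midway between the tips of the shut fingers; the grasp point (between the pads) lies hold_point_z behind it (hold_point_z is the distance from the TCP to the grasp point, in m); z points along the fingers, y is the line along which they close (so a half turn about z gives the same grasp; the last joint's range is limited). The gripper opens to 87 mm and grips with 3 to 60 N. Pads are 19 mm wide; open, the fingers measure 117 mm over their backs; the gripper's body (75 mm by 190 mm) begins 51 mm behind the grasp point.
Start: joints at [1.224, 0.332, -0.065, 1.46, 0.022, 1.35, -0.088], TCP at [0.199, -0.593, 0.223] pointing down, gripper open.
Joint ranges: [-2.6, 2.6], [-0.5, 2.12], [-1.47, 1.34], [0.16, 2.42], [-1.27, 4.41], [0.06, 2.06], [-2.6, 2.6]. Speed limits (rad/s): [2.22, 2.22, 2.79, 2.79, 3.14, 3.14, 3.14].

INTERFACE

Orientations are given as a unit quaternion [x, y, z, w].
In Python, from bench import * gives the robot as it stands. The module is installed in compiled form; this text tells all that it offers.
- The arm moves only by the tool drive_tool, never from a script. Its argument "increments" is a list of rows, each a list of 6 numbers: the shift along the tool's x, y, z scaled (see below), then the turn, a rotation vector about the tool's x, y, z scaled (see below). In form: [[dx, dy, dz, rx, ry, rz], ...]. A call has exactly 5 rows; each row is the pose to reach, as a shift and turn from the pose commanded when the call began, along the tool's axes at that moment; what a row does not reach only later rows make up. The controller multiplies each number of a shift by 300 mm and each number of a turn by pi/4 rad. A row lasts 1/12 s, in which the tool goes at most 41.7 mm and 7.16 degrees, less where a joint would pass 70% of its speed; a pose out of reach is approached as far as the arm can. A call with a number of a shift or a turn outside -1 to 1 is refused whole. A call with a gripper value outside its range is refused whole. "claw" is the closure, from 0 (fully open) to 1 (shut), set as the call begins (left out, the last holds). The fingers move at their own pace and stop on an object; "force" is the grip in N (left out, the last holds). Time passes only in rows, so rows that repeat a pose let the fingers close, or fill a call up. It gives the time, the measured TCP pose, the force, the opening and the grip force at its end, in the units of the state.
- read_state(): the state, without advancing time (a new reading comes with each control period).
- camera(name): name is "scene" or "top"; returns the picture (384x512x3 uint8, blue, green, red); there is no depth.
- get_calibration(name): a dict with "K" (3x3 intrinsics, pixels), "position" and "rotation" of the camera in the world. Camera axes: x right, y down, z forward; pixel columns grow to the right and rows downward; lengths in m; the calibration is good to about 2 mm. A picture is of the moment at which its call begins. get_calibration takes no time and is no camera call.
- close_job(): hands the job in; it is judged then, once.
The state is a dict: "time": time; "joint_positions": joint angles; "joint_vel": joint speeds; "joint_torque": joint torques, N m; "ee_pos": TCP position; "eef_rot": TCP orientation; "ft_force": force on the tool from outside, world axes, zero at the start; "torque": the same for the moment, N m; "width": finger opening in m; "grip_force": force on a finger pad.
Only numpy, scipy, OpenCV 4.12 (cv2) and the standard library are available. Lean on these libraries where they do the work, as an engineer would, in place of code of your own. Each camera call takes 0.05 s, during which the arm holds its last target. There are 200 camera calls.

TASK

Start up the food warmer at its low control station, pressing with the fingertips and in this order: switch on the mains by pressing down the far end (away from the robot) of the wide rocker until it is tipped right over, then press the round key (fan) fully down, then press the square key (heater) fully down. The switches stay where they are pushed; leave the narrow bar-shaped key (light) up. Pick nothing up, and leave the portion cups, the tin and the yoghurt pot standing where they are.

Things in the scene. Friction and masses are not known exactly. Their poses are not given: they have to be found in the camera images.
- station: fixed steel control station, a low box 110 mm deep (x) by 310 long (y) by 40 high; origin at the centre of its underside, x to its far side, y to its left. On top, at y = -108, -36, 36 and 108 mm, four white switches in black frames (rims 48 mm above the table), in any arrangement: wide rocker, round key, square key, narrow bar-shaped key
- rocker_far_end (a point): point on the top of the far half of the wide rocker (mains), 22 mm from its hinge; moves with it, from 71 mm above the table (off) to 64 mm (on). The rocker is 60 mm long (along the station's x) and 34 wide, a shallow V of two flat 30 mm halves; it is hinged in the middle about the station's y, 56 mm above the table, 8 mm under the level half's top
- rocker (a joint): angle of the rocker in rad: 0 off (near half level, far half sloping up 0.36), 0.36 on (far half pressed level, at its hard stop; near half sloping up); starts at 0 to 0.08; no spring, it stays where it is pushed; about 2.5 N at the point moves it
- round_key_top (a point): round key (fan), 34 mm across. Its point is at the centre of its top face, which at joint 0 stands 62 mm above the table, 14 mm above the black frame round it, and 55 mm above the table when fully down.
- round_key (a joint): travel of the round key in m: 0 fully up, 0.007 fully down at its hard stop (it starts within 1 mm of the top); no return spring, it stays where it is pushed; about 3 N moves it
- square_key_top (a point): square key (heater), 32 x 32 mm. Its point is at the centre of its top face, which at joint 0 stands 62 mm above the table, 14 mm above the black frame round it, and 55 mm above the table when fully down.
- square_key (a joint): travel of the square key in m: 0 fully up, 0.007 fully down at its hard stop (it starts within 1 mm of the top); no return spring, it stays where it is pushed; about 3 N moves it
- bar_key_top (a point): narrow bar-shaped key (light), 50 mm long (across the row) by 14 mm wide, not to be pressed. Its point is at the centre of its top face, which at joint 0 stands 62 mm above the table, 14 mm above the black frame round it, and 55 mm above the table when fully down.
- bar_key (a joint): travel of the bar-shaped key in m: 0 fully up, 0.007 fully down at its hard stop (it starts within 1 mm of the top); no return spring, it stays where it is pushed; about 3 N moves it
- cups: stack of white portion cups, 61 mm across, 62 mm high, behind the station. A loose bystander: origin at the centre of its underside on the table; to be left where it stands.
- tin: low food tin, 75 mm across, 58 mm high, behind the station. A loose bystander: origin at the centre of its underside on the table; to be left where it stands.
- pot: yoghurt pot, 72 mm across, 71 mm high, off the station's right-hand end. A loose bystander: origin at the centre of its underside on the table; to be left where it stands.

How it is judged:
By the outcome, as a careful person would: the job done as asked, in the order asked, and still so for the second after the job is handed in, with the robot touching nothing.
It also fails if it takes over 42 s, if anything falls off the work surface, if the arm or the gripper's body presses on something with over 40 N, if the wrist force passes 120 N, or if a joint passes its speed limit or range.

## Working session

There is one attempt and no reset: what is moved stays moved. The work goes in short steps, Python scripts to look and compute and a tool call to move; the robot and the scene stay as the last step left them, time stands still between calls to the robot, and variables do not carry over. Pictures are saved under pics/ and viewed, at most 10 in all, crops included, and the job is handed in when it is done.

Besides the shell and the picture viewer there is one more tool, called after "Emit:" by a JSON object that holds its "api" and its "payload". drive_tool: Moves the arm, as the interface text tells. Its arguments: {"type":"object","properties":{"increments":{"type":"array","items":{"type":"array","items":{"type":"number"}}},"claw":{"type":"number"},"force":{"type":"number"}},"required":["increments"]}

```bash
mkdir -p pics; python3 - <<'E'
from bench import *
import cv2
for n in("top","scene"):
    cv2.imwrite(f"pics/{n}0.png",camera(n)); c=get_calibration(n); print(n,c)
s=read_state(); print({k:s[k] for k in("time","ee_pos","eef_rot","ft_force","width")})
E
```

```text
top {'K': array([[460.20574659,   0.        , 261.72231896],
       [  0.        , 460.20574659, 183.4707755 ],
       [  0.        ,   0.        ,   1.        ]]), 'position': array([0.48114799, 0.00299898, 1.15685245]), 'rotation': array([ 0.71340668, -0.69905898,  0.03589553, -0.03284744])}
scene {'K': array([[479.54455869,   0.        , 253.05865438],
       [  0.        , 479.54455869, 199.05208915],
       [  0.        ,   0.        ,   1.        ]]), 'position': array([0.12917282, 0.69036921, 0.82124526]), 'rotation': array([-0.23890944,  0.87954205, -0.39475505,  0.11617451])}
{'time': 0.1, 'ee_pos': array([ 0.19874916, -0.59220514,  0.22185899]), 'eef_rot': array([ 9.86922885e-01,  1.61191920e-01, -1.06843855e-04, -6.09789441e-04]), 'ft_force': array([ 0.43312468, -0.43021134,  1.18337278]), 'width': 0.08707653517662829}
```

View pics/top0.png

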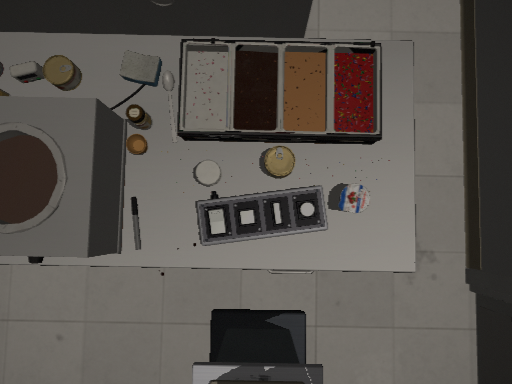

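View pics/scene0.png

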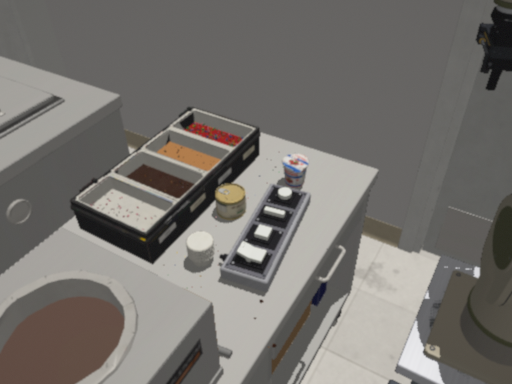

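Top view: rocker ~(217,221), square ~(247,217), bar ~(278,212), round ~(307,209). The pot is at (353,198), the cups at (208,172) and the tin at (280,161).

```bash
cat > h.py <<'E'
from bench import *
import numpy as np, cv2
from scipy.spatial.transform import Rotation as R
def ray(n,uv,z):
    c=get_calibration(n); d=R.from_quat(c["rotation"]).apply(np.linalg.inv(c["K"])@[uv[0],uv[1],1])
    p=c["position"]; return p+d*(z-p[2])/d[2]
def proj(n,P):
    c=get_calibration(n); q=R.from_quat(c["rotation"]).inv().apply(np.atleast_2d(P)-c["position"])@c["K"].T
    return q[:,:2]/q[:,2:]
E
python3 - <<'E'
from h import *
im=cv2.imread("pics/top0.png")
g=im[150:260,190:380]; cv2.imwrite("pics/crop.png",cv2.resize(g,None,fx=4,fy=4,interpolation=cv2.INTER_CUBIC))
for k,uv,z in[("rock",(217,221),.065),("sq",(247,217),.062),("bar",(278,212.5),.062),("round",(307,209.5),.062),("pot",(353,198),.07),("cups",(208,172),.062),("tin",(280,161),.058)]+[("c",q,.04) for q in((197,201),(323,187),(327,230),(201,244))]:
    print(k,ray("top",uv,z).round(4))
# white blobs
hsv=cv2.cvtColor(im,cv2.COLOR_BGR2HSV); m=((hsv[...,2]>150)&(hsv[...,1]<60)).astype(np.uint8)
n,l,st,ce=cv2.connectedComponentsWithStats(m)
for i in range(1,n):
    x,y=ce[i]
    if 195<x<330 and 185<y<245 and st[i,4]>15: print(ce[i],st[i],ray("top",ce[i],.062).round(4))
E
```

```text
rock [0.4964 0.1033 0.065 ]
sq [0.5074 0.0327 0.062 ]
bar [ 0.5195 -0.0407  0.062 ]
round [ 0.528  -0.1096  0.062 ]
pot [ 0.5571 -0.2174  0.07  ]
cups [0.613  0.1285 0.062 ]
tin [ 0.6437 -0.0436  0.058 ]
c [0.5442 0.1555 0.04  ]
c [ 0.5846 -0.1503  0.04  ]
c [ 0.4805 -0.1607  0.04  ]
c [0.4409 0.1424 0.04  ]
[277.30136986 212.97260274] [275 203   6  20  73] [ 0.5184 -0.0391  0.062 ]
[307.19327731 208.87394958] [302 203  12  13 119] [ 0.5295 -0.11    0.062 ]
[247.29007634 216.76335878] [242 211  12  13 131] [0.5079 0.032  0.062 ]
[220.19444444 227.25      ] [216 221   9  12  72] [0.4819 0.0955 0.062 ]
```

View pics/crop.png

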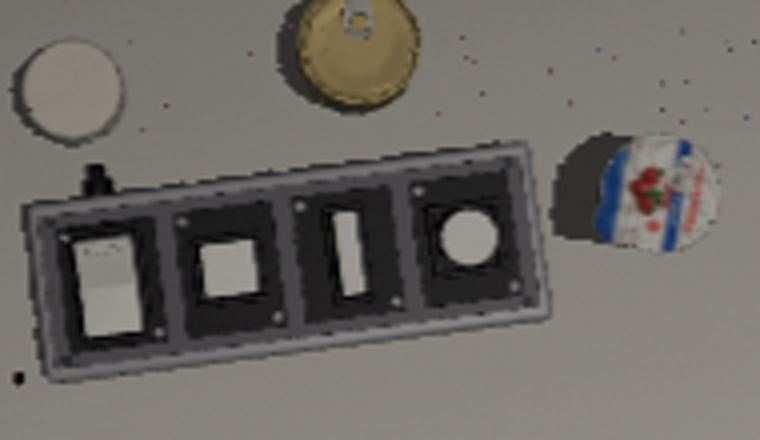

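```bash
cat >> h.py <<'E'
O=np.array([.5133,-.0036]);YAW=.151
def st(x,y,z): c,s=np.cos(YAW),np.sin(YAW); return np.array([O[0]+c*x-s*y,O[1]+s*x+c*y,z])
def go(T):
    s=read_state(); r=R.from_quat(s["eef_rot"]); t=R.from_euler("z",YAW)*R.from_euler("x",np.pi)
    print("t",s["time"],"pos",s["ee_pos"].round(4),"F",s["ft_force"].round(1),"w",round(s["width"],4))
    print("shift",(r.inv().apply(T-s["ee_pos"])/.3).round(3),"turn",((r.inv()*t).as_rotvec()/(np.pi/4)).round(3),"tgt",T.round(4))
E
python3 -c "
from h import *
go(st(.022,.108,.12))"
```

```text
t 0.1 pos [ 0.1987 -0.5922  0.2219] F [ 0.4 -0.4  1.2] w 0.0871
shift [ 1.752 -1.868  0.342] turn [-0.002  0.     0.22 ] tgt [0.5188 0.1065 0.12  ]
```

Emit:
{"api": "drive_tool", "payload": {"increments": [[0.09,-0.095,0,0,0,0.1],[0.18,-0.19,0,0,0,0.2],[0.27,-0.285,0,0,0,0.22],[0.36,-0.38,0,0,0,0.22],[0.45,-0.48,0,0,0,0.22]], "claw": 1, "force": 20}}

```text
time: 0.52
ee_pos: [0.2814, -0.4112, 0.2222]
eef_rot: [0.997, 0.075, -0.0, -0.0]
ft_force: [0.9, 0.0, 0.6]
width: 0.0613
grip_force: 0.0
```

```bash
python3 -c "
from h import *
go(st(.022,.108,.12))"
```

```text
t 0.5167 pos [ 0.2814 -0.4112  0.2222] F [0.9 0.  0.6] w 0.0613
shift [ 1.042 -1.587  0.341] turn [-0.  0. -0.] tgt [0.5188 0.1065 0.12  ]
```

Emit:
{"api": "drive_tool", "payload": {"increments": [[0.07,-0.11,0,0,0,0],[0.14,-0.22,0,0,0,0],[0.21,-0.33,0,0,0,0],[0.28,-0.44,0,0,0,0],[0.35,-0.54,0,0,0,0]]}}

```text
time: 0.93
ee_pos: [0.3606, -0.2349, 0.2225]
eef_rot: [0.997, 0.076, -0.0, 0.0]
ft_force: [1.6, -0.6, -0.0]
width: 0.0284
grip_force: 0.0
```

Emit:
{"api": "drive_tool", "payload": {"increments": [[0.07,-0.11,0,0,0,0],[0.14,-0.22,0,0,0,0],[0.21,-0.33,0,0,0,0],[0.28,-0.44,0,0,0,0],[0.35,-0.54,0,0,0,0]]}}

```text
time: 1.35
ee_pos: [0.44, -0.0588, 0.2226]
eef_rot: [0.997, 0.076, 0.0, 0.0]
ft_force: [0.7, -1.4, -0.7]
width: 0.0017
grip_force: 0.0
```

Emit:
{"api": "drive_tool", "payload": {"increments": [[0.07,-0.1,0.05,0,0,0],[0.14,-0.2,0.11,0,0,0],[0.21,-0.3,0.16,0,0,0],[0.28,-0.4,0.22,0,0,0],[0.34,-0.5,0.27,0,0,0]]}}

```text
time: 1.77
ee_pos: [0.5186, 0.104, 0.1402]
eef_rot: [0.997, 0.075, -0.0, -0.0]
ft_force: [0.6, -0.6, 0.1]
width: -0.0001
grip_force: 0.0
```

```bash
python3 -c "
from h import *
go(st(.022,.108,.10))
cv2.imwrite('pics/s1.png',cv2.resize(camera('scene')[150:300,170:340],None,fx=4,fy=4,interpolation=2))"
```

```text
t 1.7667 pos [0.5186 0.104  0.1402] F [ 0.6 -0.6  0.1] w -0.0001
shift [ 0.002 -0.008  0.134] turn [-0.     0.    -0.001] tgt [0.5188 0.1065 0.1   ]
```

View pics/s1.png

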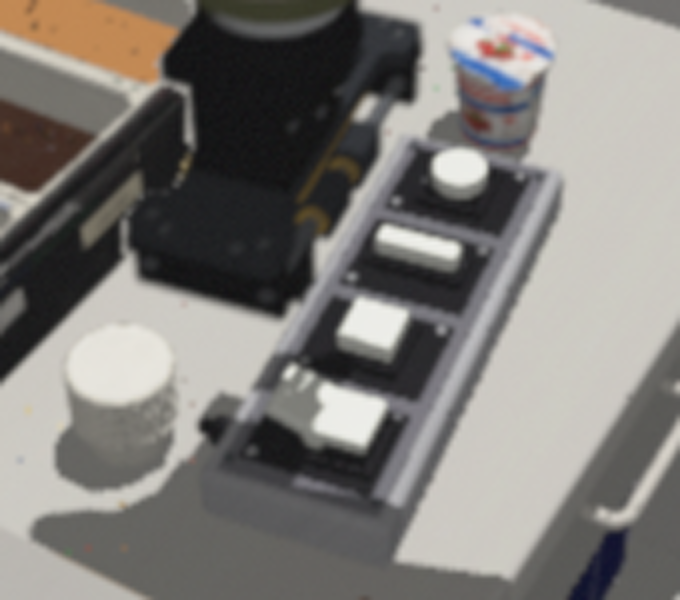

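```bash
python3 -c "
from h import *
s=read_state()
for P in (s['ee_pos'],st(.022,.108,.067),st(0,-.108,.062),st(0,.036,.062),st(-.055,.155,.04),st(.055,-.155,.04)): print(((proj('scene',P)-[170,150])*4).round(0), proj('top',P).round(1))
cv2.imwrite('pics/t1.png',cv2.resize(camera('top')[130:280,170:340],None,fx=4,fy=4,interpolation=2))"
```

```text
[[280. 299.]] [[210.8 210.6]]
[[288. 388.]] [[215.8 211.5]]
[[460. 160.]] [[307.3 208.9]]
[[375. 316.]] [[247.3 216.8]]
[[391. 526.]] [[201.4 246.2]]
[[402. 122.]] [[322.3 184.4]]
```

View pics/t1.png

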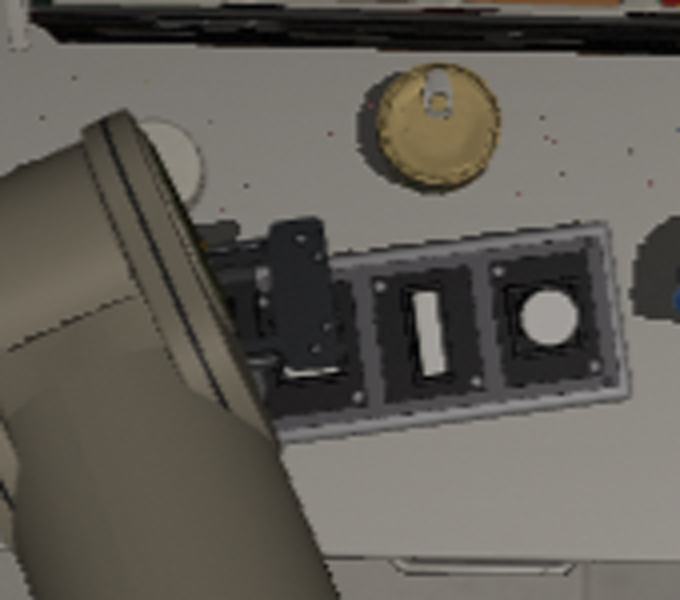

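Top view: the gripper covers the rocker, and the projections match the model to about 1 px. Now descending on the far half of the rocker.

Emit:
{"api": "drive_tool", "payload": {"increments": [[0.0,-0.008,0.06,0,0,0],[0.0,-0.008,0.12,0,0,0],[0.0,-0.008,0.17,0,0,0],[0.0,-0.008,0.17,0,0,0],[0.0,-0.008,0.17,0,0,0]]}}

```text
time: 2.28
ee_pos: [0.5173, 0.1044, 0.0903]
eef_rot: [0.997, 0.075, -0.001, 0.0]
ft_force: [0.5, -0.1, 0.5]
width: 0.0004
grip_force: 0.0
```

```bash
python3 -c "
from h import *
go(st(.022,.108,.062))"
```

```text
t 2.2833 pos [0.5173 0.1044 0.0903] F [ 0.5 -0.1  0.5] w 0.0004
shift [ 0.006 -0.006  0.094] turn [-0.     0.002 -0.   ] tgt [0.5188 0.1065 0.062 ]
```

Emit:
{"api": "drive_tool", "payload": {"increments": [[0.006,-0.006,0.03,0,0,0],[0.006,-0.006,0.05,0,0,0],[0.006,-0.006,0.07,0,0,0],[0.006,-0.006,0.085,0,0,0],[0.006,-0.006,0.095,0,0,0]]}}

```text
time: 2.7
ee_pos: [0.5205, 0.1072, 0.0635]
eef_rot: [0.997, 0.075, 0.001, 0.0]
ft_force: [-12.9, -3.8, 49.4]
width: 0.0005
grip_force: 25.1
```

Emit:
{"api": "drive_tool", "payload": {"increments": [[0,0,0.003,0,0,0],[0,0,0.003,0,0,0],[0,0,0.003,0,0,0],[0,0,0.003,0,0,0],[0,0,0.003,0,0,0]]}}

```text
time: 3.12
ee_pos: [0.5204, 0.1071, 0.0638]
eef_rot: [0.997, 0.075, 0.001, 0.001]
ft_force: [-8.6, -2.6, 32.0]
width: 0.0004
grip_force: 16.0
```

Hard stop reached at z ≈ 0.064 with 32 N. Lifting straight up.

Emit:
{"api": "drive_tool", "payload": {"increments": [[0,0,-0.05,0,0,0],[0,0,-0.1,0,0,0],[0,0,-0.15,0,0,0],[0,0,-0.15,0,0,0],[0,0,-0.15,0,0,0]]}}

```text
time: 3.53
ee_pos: [0.5195, 0.1068, 0.1063]
eef_rot: [0.997, 0.075, 0.0, 0.0]
ft_force: [0.5, -0.5, -1.1]
width: 0.0005
grip_force: 0.0
```

```bash
python3 -c "
from h import *
go(st(0,-.108,.1))"
```

```text
t 3.5333 pos [0.5195 0.1068 0.1063] F [ 0.5 -0.5 -1.1] w 0.0005
shift [-0.076  0.721  0.021] turn [ 0.001 -0.001 -0.   ] tgt [ 0.5295 -0.1104  0.1   ]
```

Emit:
{"api": "drive_tool", "payload": {"increments": [[-0.02,0.13,0,0,0,0],[-0.04,0.26,0,0,0,0],[-0.06,0.39,0,0,0,0],[-0.076,0.51,0,0,0,0],[-0.076,0.6,0,0,0,0]]}}

```text
time: 3.95
ee_pos: [0.5223, -0.0784, 0.1048]
eef_rot: [0.997, 0.074, -0.001, 0.0]
ft_force: [-0.0, 0.3, -0.2]
width: 0.0001
grip_force: 0.0
```

Emit:
{"api": "drive_tool", "payload": {"increments": [[0,0.06,0,0,0,0],[0,0.12,0,0,0,0],[0,0.12,0,0,0,0],[0,0.12,0,0,0,0],[0,0.12,0,0,0,0]]}}

```text
time: 4.37
ee_pos: [0.5287, -0.1091, 0.1053]
eef_rot: [0.997, 0.076, -0.001, -0.0]
ft_force: [-0.6, -0.4, -0.5]
width: 0.0009
grip_force: 0.0
```

```bash
python3 -c "
from h import *
go(st(0,-.108,.053))
a=cv2.resize(camera('scene')[150:290,190:340],None,fx=4,fy=4,interpolation=2)
cv2.imwrite('pics/s2.png',a)
print((proj('scene',read_state()['ee_pos'])-[190,150])*4)"
```

```text
t 4.3667 pos [ 0.5287 -0.1091  0.1053] F [-0.6 -0.4 -0.5] w 0.0009
shift [0.002 0.005 0.174] turn [-0.001  0.002  0.001] tgt [ 0.5295 -0.1104  0.053 ]
[[381.78511671 106.31496372]]
```

View pics/s2.png

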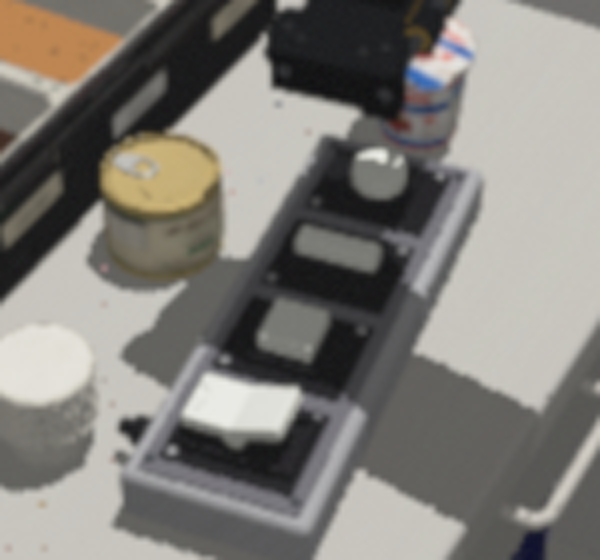

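The rocker is tipped over: its far half is level and its near half is raised. Now pressing the round key.

Emit:
{"api": "drive_tool", "payload": {"increments": [[0.002,0.005,0.06,0,0,0],[0.002,0.005,0.1,0,0,0],[0.002,0.005,0.13,0,0,0],[0.002,0.005,0.15,0,0,0],[0.002,0.005,0.165,0,0,0]]}}

```text
time: 4.83
ee_pos: [0.5295, -0.1107, 0.0559]
eef_rot: [0.997, 0.076, -0.001, -0.0]
ft_force: [-2.2, 1.7, 3.8]
width: 0.0001
grip_force: 1.6
```

Emit:
{"api": "drive_tool", "payload": {"increments": [[0,0,0.01,0,0,0],[0,0,0.012,0,0,0],[0,0,0.012,0,0,0],[0,0,0.012,0,0,0],[0,0,0.012,0,0,0]]}}

```text
time: 5.25
ee_pos: [0.5298, -0.1108, 0.0552]
eef_rot: [0.997, 0.076, -0.001, 0.0]
ft_force: [-15.1, 3.3, 29.2]
width: 0.0006
grip_force: 14.1
```

Stop at 0.055 with 29 N. Lifting, then on to the square key.

Emit:
{"api": "drive_tool", "payload": {"increments": [[0,0,-0.06,0,0,0],[0,0,-0.12,0,0,0],[0,0,-0.18,0,0,0],[0,0,-0.18,0,0,0],[0,0,-0.18,0,0,0]]}}

```text
time: 5.67
ee_pos: [0.5309, -0.1116, 0.108]
eef_rot: [0.997, 0.075, 0.001, 0.001]
ft_force: [-0.0, -0.2, -0.4]
width: 0.0002
grip_force: 0.0
```

Emit:
{"api": "drive_tool", "payload": {"increments": [[0,-0.12,0,0,0,0],[0,-0.24,0,0,0,0],[0,-0.36,0,0,0,0],[0,-0.48,0,0,0,0],[0,-0.48,0,0,0,0]]}}

```text
time: 6.08
ee_pos: [0.5067, 0.0387, 0.1066]
eef_rot: [0.997, 0.08, -0.0, -0.001]
ft_force: [0.5, 1.8, 0.1]
width: 0.0007
grip_force: 0.0
```

```bash
python3 -c "
from h import *
go(st(0,.036,.053))"
```

```text
t 6.0833 pos [0.5067 0.0387 0.1066] F [0.5 1.8 0.1] w 0.0007
shift [0.    0.023 0.179] turn [-0.003  0.     0.012] tgt [0.5079 0.032  0.053 ]
```

Emit:
{"api": "drive_tool", "payload": {"increments": [[0,0,0.03,0,0,0],[0,0,0.06,0,0,0],[0,0,0.06,0,0,0],[0,0,0.06,0,0,0],[0,0,0.06,0,0,0]]}}

```text
time: 6.5
ee_pos: [0.5084, 0.0299, 0.0886]
eef_rot: [0.997, 0.075, -0.0, -0.0]
ft_force: [1.0, 0.0, -0.8]
width: 0.0004
grip_force: 0.0
```

```bash
python3 -c "
from h import *
go(st(0,.036,.053))"
```

```text
t 6.5 pos [0.5084 0.0299 0.0886] F [ 1.   0.  -0.8] w 0.0004
shift [-0.001 -0.007  0.119] turn [-0.     0.001 -0.002] tgt [0.5079 0.032  0.053 ]
```

Emit:
{"api": "drive_tool", "payload": {"increments": [[0,-0.005,0.03,0,0,0],[0,-0.005,0.06,0,0,0],[0,-0.005,0.08,0,0,0],[0,-0.005,0.1,0,0,0],[0,-0.005,0.11,0,0,0]]}}

```text
time: 6.92
ee_pos: [0.5079, 0.0322, 0.0552]
eef_rot: [0.997, 0.075, -0.0, 0.0]
ft_force: [-6.0, -2.4, 30.6]
width: 0.0005
grip_force: 16.7
```

Emit:
{"api": "drive_tool", "payload": {"increments": [[0,0,0.01,0,0,0],[0,0,0.012,0,0,0],[0,0,0.012,0,0,0],[0,0,0.012,0,0,0],[0,0,0.012,0,0,0]]}}

```text
time: 7.33
ee_pos: [0.5082, 0.0322, 0.055]
eef_rot: [0.997, 0.075, -0.0, 0.001]
ft_force: [-17.9, -3.4, 42.1]
width: 0.0006
grip_force: 20.9
```

Square key at its stop. Lifting well clear, then a check.

Emit:
{"api": "drive_tool", "payload": {"increments": [[0,0,-0.1,0,0,0],[0,0,-0.2,0,0,0],[0,0,-0.3,0,0,0],[0,0,-0.4,0,0,0],[0,0,-0.5,0,0,0]]}}

```text
time: 7.75
ee_pos: [0.508, 0.0325, 0.2038]
eef_rot: [0.997, 0.076, 0.0, 0.0]
ft_force: [1.6, -0.9, -0.9]
width: 0.0004
grip_force: 0.0
```

Emit:
{"api": "drive_tool", "payload": {"increments": [[0,0,-0.1,0,0,0],[0,0,-0.2,0,0,0],[0,0,-0.2,0,0,0],[0,0,-0.2,0,0,0],[0,0,-0.2,0,0,0]]}}

```text
time: 8.17
ee_pos: [0.508, 0.0323, 0.2617]
eef_rot: [0.997, 0.075, -0.0, 0.0]
ft_force: [-0.2, 0.1, 0.1]
width: 0.0009
grip_force: 0.0
```

```bash
python3 -c "
from h import *
cv2.imwrite('pics/s3.png',cv2.resize(camera('scene')[130:290,170:340],None,fx=3.7,fy=3.7,interpolation=2))"
```

```text
(no output)
```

View pics/s3.png

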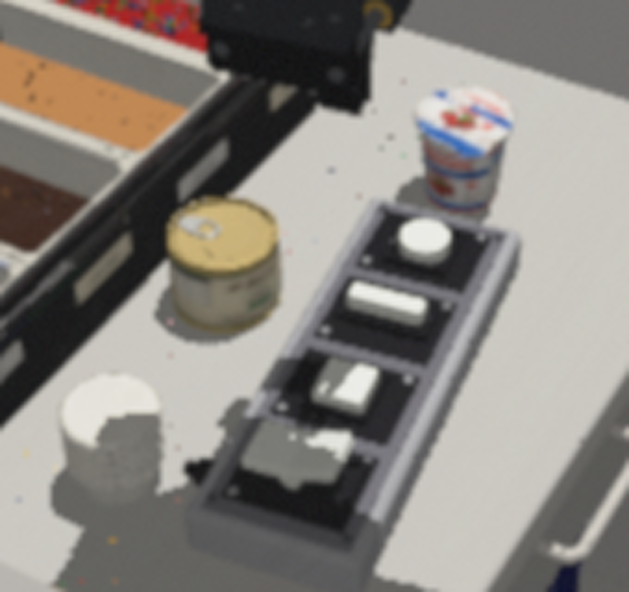

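The round key (425,240) and square key (345,385) are down, the bar key (387,300) is up, the rocker is tipped over, and the bystanders haven't moved.

```bash
python3 -c "
from bench import *
print(close_job())"
```

```text
the job is handed in; nothing more can be done
None
```

The job is handed in: the mains rocker was tipped right over, then the round and square keys were each pressed to their stops, with the bar key left up and the cups, tin and pot left standing, at about 8 s on the robot's clock.

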